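Hold the tube bender's spring-return key switch turned

ROBOT

A 6-joint arm with a two-finger parallel gripper is mounted at the origin on the work surface. World frame = base frame: x ahead of the robot, y to its left, z up, the work surface at z = 0. Lengths are in mm, angles in degrees, forces in N, time in s.
With the tool pointing down it reaches from about 350 to 850 mm from the base axis. Payload 8.1 kg.
Tool frame: the origin (TCP) lies at the very end of the fingers, on their centre line; the grasp point (between the pads) lies r.tcp_to_grasp behind it (r.tcp_to_grasp is the distance from the TCP to the grasp point, in mm); z points along the fingers, y is the line along which they close (so a half turn about z gives the same grasp; the last joint's range is limited). The gripper opens to 85 mm and grips with 20 to 120 N. Pads are 22 mm wide; open, the fingers measure 114 mm over their backs; the gripper's body (76 mm by 85 mm) begins 54 mm behind the grasp point. The pads swing forward as they close: fully open they stand 13 mm farther back than shut.
Start: joints at [-4.893, 7.471, 85.268, -0, 87.261, -4.893], TCP at [600.004, 0.022, 231.292] pointing down, gripper open.
Joint ranges: [-169.43, 169.43], [-51.17, 129.36], [1.28, 143.12], [-76.62, 256.62], [0, 156.53], [-152.29, 152.29]. Speed limits (degrees/s): [136.94, 136.94, 159.86, 180, 180, 180].

INTERFACE

Orientations are given as [roll, pitch, yaw] about the fixed x, y, z axes, in that order (R = Rz(yaw) Ry(pitch) Rx(roll)).
In Python, from bench import sense, viewer, order, r gives the robot as it stands.
- The arm moves only by the tool carry_out, never from a script. Its argument "increments" is one flat list of numbers, 7 for each row, row after row: the shift along the tool's x, y, z as a fraction of full scale, then the turn, a rotation vector about the tool's x, y, z as a fraction of full scale, then the opening, from -1 (shut) to 1 (fully open). A call has exactly 10 rows; each row is the pose to reach, as a shift and turn from the pose commanded when the call began, along the tool's axes at that moment, turning the shorter way round; what a row does not reach only later rows make up. Full scale, the value 1, is 400 mm for a shift and 2 pi rad for a turn. A row lasts 1/8 s, in which the tool goes at most 62.5 mm and 10.7 degrees, less where a joint would pass 70% of its speed; a pose out of reach is approached as far as the arm can. A call with a number of a shift or a turn outside -1 to 1 is refused whole. A call with a gripper value outside its range is refused whole. The fingers move at their own pace and stop on an object; "force" is the grip in N (left out, the last holds). Time passes only in rows, so rows that repeat a pose let the fingers close, or fill a call up. It gives the time, the measured TCP pose, the force, the opening and the grip force at its end, in the units of the state.
- sense(): the state, without advancing time (a new reading comes with each control period).
- viewer.snapshot(name): name is "scene" or "side" or "wrist"; returns the picture (400x640x3 uint8, red, green, blue); there is no depth.
- viewer.get_calibration(name): a dict with "fx", "fy", "cx", "cy" (pixels), "R" (3x3) and "t" (3): a world point X has camera coordinates R X + t. Camera axes: x right, y down, z forward; pixel columns grow to the right and rows downward; lengths in mm; the calibration is good to about 2 mm. The wrist camera is an equidistant fisheye: a pixel r from the principal point sees the ray r / f radians off the axis. A picture is of the moment at which its call begins: read the wrist's pose just before it. get_calibration takes no time and is no camera call; for the wrist camera it gives the pose at the moment of the call.
- order.hand_in(): hands the job in; it is judged then, once.
The state is a dict: "time": time; "joint_pos": joint angles; "qd": joint speeds; "joint_efforts": joint torques, N m; "tool_pos": TCP position; "tcp_rot": TCP orientation; "ft_force": force on the tool from outside, world axes, zero at the start; "wrist_torque": the same for the moment, N m; "finger_gap": finger opening in mm; "grip_force": force on a finger pad.
Only numpy, scipy, OpenCV 4.12 (cv2) and the standard library are available. Lean on these libraries where they do the work, as an engineer would, in place of code of your own. Each camera call takes 0.05 s, during which the arm holds its last target. There are 200 camera calls.

TASK

Take the key with the wide straight bar-shaped bow out of the key rack and push it fully home in the key switch on top of the grey control box: do not force it, wiggle it past the sticky pins where it catches, and only then turn it a quarter turn clockwise (seen from above). The switch springs back, so finish while still gripping the key and holding it turned, fully in. Leave the other two keys in the rack and do not shove the other things on the bench about.

Things in the scene. Friction and masses are not known exactly. Their poses are not given: they have to be found in the camera images.
- bar_key: The key to use, plain steel, 84 mm tall, 80 g, upright in one of the rack's three slots (which one varies). Origin at the centre of the blade's tip; z up along the key, x across its thickness, y across its width. Blade 5 mm (x) by 14 mm (y), z 0 to 34 mm, rounded end; round collar 30 mm in diameter, z 34 to 39; bow above. Works both ways round (half turn about z).
- disc_key: Another key, leave it in the rack: same blade and collar, bow a round disc 34 mm in diameter and 10 mm thick, 82 mm tall. Origin and axes as for bar_key.
- stub_key: Another key, leave it in the rack: same blade and collar, bow a narrow plain block 20 mm wide, 10 mm thick, 68 mm tall. Origin and axes as for bar_key.
- rack: Fixed aluminium block 60 mm (x) by 220 mm (y) by 45 mm high, origin at the centre of its underside. Three slots 7 mm (x) by 16 mm (y), 38 mm deep, in its top at y = -70, 0 and +70 mm; the keys stand in them, collars resting on the top, so a key's tip is 11 mm above the bench.
- box: Fixed grey control box 160 mm (x) by 200 mm (y) by 100 mm high, origin at the centre of its underside. On its top at x = -20 mm, y = 0 is the key switch in a steel ring 62 mm in diameter, 6 mm high; two small white lamps 9 mm high at x = +55 mm, y = -60 and +60 mm. Rack and box may stand on either side.
- lock_home (a point): Centre of the key switch's mouth, on its vertical axis, level with the tops of the brass plug and steel ring, 106 mm above the bench. Its axes are those of the box and do not turn with the plug; at rest the key slot's long side lies along its y axis.
- keyway (a point): The same point, but on the turning brass plug (40 mm in diameter): z up, y along the slot's long side. Slot 7 mm (x) by 16 mm (y), 39 mm deep, with a bevelled lead-in 4 mm deep that widens the mouth to 13 by 22 mm. Fully home, the key's collar sits on the plug and its tip is 34 mm below this point.
- plug (a joint): Turning of the key switch in rad: 0 at rest, growing clockwise seen from above to a stop at 1.57. A return spring pulls it back to 0 with 0.04 N m at rest rising to 0.17 N m at the stop, plus slight friction. The key has up to 0.14 rad of play in the slot, so it must turn that much further than the plug.
- disc: Bystander: dark steel disc 110 mm in diameter, 8 mm high, lying on the bench.
- bracket: Bystander: steel angle bracket 90 by 50 mm, 60 mm high.
- tape: Bystander: yellow tape measure 65 by 34 mm, 62 mm high.
- wrench: Bystander: steel wrench lying on the bench off to the side.
- can: Bystander: blue can 54 mm in diameter, 150 mm high, origin under its centre.
- collar: Bystander: dark steel collar 48 mm in diameter, 18 mm high.
- bow (a point): Centre of the bar key's bow, 67 mm above its tip: a flat straight-topped bar 10 mm thick (x), 48 mm wide (y) from 50 to 84 mm above the tip, on a stem 10 by 20 mm. Its two flat sides, 10 mm apart, are the place to grip, fingers closing along the key's x.
- pin0: One of two sticky round-ended pins (ball of 8 mm, origin at its centre) that stick 5 mm into the slot, this one from its +x side, 13 mm below the mouth, out of sight. The blade catches on its top and pushed straight jams (60 N or more). Press with about 10 N, then move the key 1.5 mm to either side along the slot's x, and press again: it slips past. The pin stays where it is pushed.
- pin1: The other sticky pin, from the slot's -x side, 23 mm below the mouth; otherwise the same.

How it is judged (in metres and radians):
On the way, in this order (a step that is already met when the one before it is completed fails the run):
1. the bar key is fully home in the switch, which is not yet turned (z of bar_key in the frame of keyway below -0.0315 m and horizontal distance between bar_key and keyway below 0.005 m and angle between the z axis of bar_key and the z axis of keyway, either way round below 0.12 rad and value of joint plug below 0.4 rad), for 0.1 s.
2. the switch is turned a quarter clockwise (value of joint plug above 1.25 rad), for 0.2 s.
At the end, for the whole second after the job is handed in: The robot is still gripping the bar key (over 2 N), the key is home in the switch (tip at least 30 mm below the mouth, upright within 0.15 rad) and the switch is held at more than 1.25 rad of its 1.57 rad turn (value of joint plug above 1.25 rad and velocity of joint plug below 0.3 rad/s and z of bar_key in the frame of keyway below -0.03 m and horizontal distance between bar_key and keyway below 0.006 m and angle between the z axis of bar_key and the z axis of keyway, either way round below 0.15 rad and contact force between the fingers and bar_key above 2 N); the arm keeps its last pose, push and grip.
It fails at once if another key is moved from its place in the rack (20 mm) (distance of any of disc_key, stub_key from where it was at the start of the episode above 0.02 m).
It fails at once if a bystander is shoved more than 50 mm (distance of any of disc, bracket, tape, wrench, can, collar from where it was at the start of the episode above 0.05 m).
It fails at once if the key is forced against the pins: it bears on one with over 45 N (contact force between bar_key and pin0 above 45 N or contact force between bar_key and pin1 above 45 N).
It also fails if it takes over 53 s, if anything falls off the work surface, if the arm or the gripper's body presses on something with over 40 N, if the wrist force passes 120 N, or if a joint passes its speed limit or range.

## Working session

There is one attempt and no reset: what is moved stays moved. The work goes in short steps, Python scripts to look and compute and a tool call to move; the robot and the scene stay as the last step left them, time stands still between calls to the robot, and variables do not carry over. Pictures are saved under pics/ and viewed, at most 10 in all, crops included, and the job is handed in when it is done.

Besides the shell and the picture viewer there is one more tool, called in YAML: its name, and indented under it one key for each argument. carry_out: Moves the arm, as the interface text tells. Its arguments: {"type":"object","properties":{"increments":{"type":"array"},"force":{"type":"number"}},"required":["increments"]}

```bash
ls; mkdir -p pics; python3 - <<'E'
from bench import sense, viewer, order, r
import cv2
print(sense(), r.tcp_to_grasp)
for n in ("scene","side","wrist"):
    c=viewer.get_calibration(n); print(n,c)
    im=viewer.snapshot(n); cv2.imwrite(f"pics/{n}0.png",im[:,:,::-1])
E
```

```text
pics
{'time': 0.0, 'joint_pos': array([-4.89336222e+00,  7.51496535e+00,  8.53293845e+01, -1.05131002e-03,
        8.72621503e+01, -4.89451591e+00]), 'qd': array([-0.00527519,  0.04071507, -0.00032759, -0.02096118, -0.03062663,
       -0.06370012]), 'joint_efforts': array([-1.90700346e-03, -5.69404185e+01, -5.00557995e+01, -2.19391650e-04,
        1.44415747e-02,  7.24149572e-05]), 'tool_pos': array([5.99446150e+02, 5.98796292e-02, 2.30244919e+02]), 'tcp_rot': array([-1.79893799e+02, -8.04057443e-03,  9.00011974e+01]), 'ft_force': array([0.92462926, 0.09680509, 0.09365234]), 'wrist_torque': array([-0.0036637 ,  0.04581671, -0.00943843]), 'grip_force': 0.0, 'finger_gap': 85.13157809835973} 18.700000000000003
scene {'fx': 425.4086672402768, 'fy': 425.4086672402768, 'cx': 328.2024726407398, 'cy': 195.39063258180252, 'R': array([[ 0.61829014,  0.78583845,  0.01323762],
       [ 0.65566186, -0.50643466, -0.56002809],
       [-0.43338761,  0.35493925, -0.82836786]]), 't': array([-402.82039336, -332.26808055, 1483.04490512])}
side {'fx': 440.45283839997484, 'fy': 440.45283839997484, 'cx': 322.68530761525005, 'cy': 198.88505899432045, 'R': array([[ 0.98423578, -0.17685585, -0.00139052],
       [-0.09733004, -0.53506178, -0.83918755],
       [ 0.14767121,  0.82609376, -0.54384034]]), 't': array([-584.51342205,  166.35693966, 1107.82823582])}
wrist {'fx': 309.70691628693146, 'fy': 309.70691628693146, 'cx': 322.30335001001134, 'cy': 203.35567590161804, 'R': array([[ 9.99999131e-01,  6.84365432e-04, -1.12653168e-03],
       [ 9.51551045e-04, -9.66226672e-01,  2.57691896e-01],
       [-9.12129531e-04, -2.57692744e-01, -9.66226484e-01]]), 't': array([-601.23670287,  -33.45943481,  377.36976805])}
```

```bash
cd pics; python3 -c "
import cv2,numpy as np
a,b=cv2.imread('scene0.png'),cv2.imread('side0.png')
cv2.imwrite('sc.png',cv2.resize(a,(800,500)));cv2.imwrite('si.png',cv2.resize(b,(800,500)))"
```

```text
(no output)
```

View pics/scene0.png

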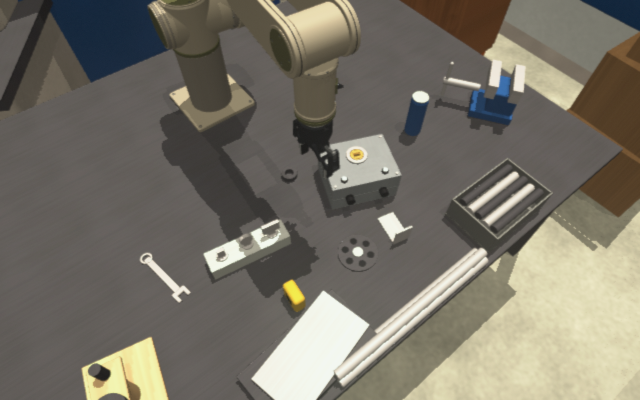

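View pics/side0.png

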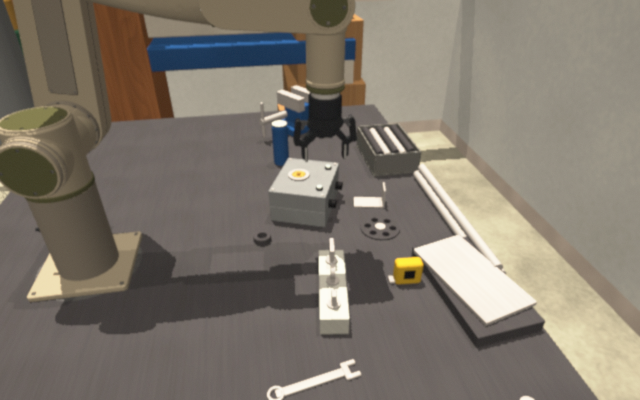

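View pics/wrist0.png

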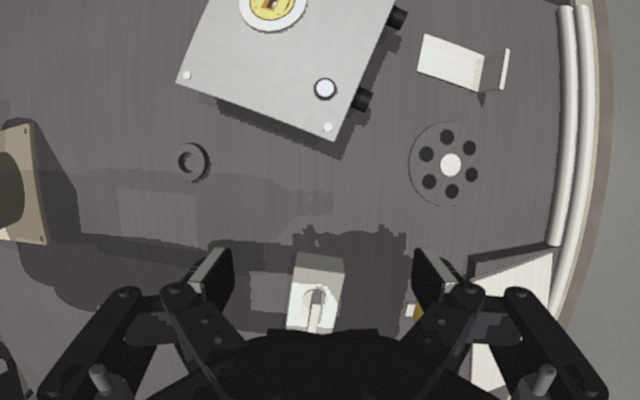

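The wrist view shows the box at the top, with its plug near (272,5). The rack is at about (315,295), with one key at (315,310). In the scene view the rack runs from (215,265) to (285,235), and its right-hand key at (270,230) looks widest. I'll zoom in to check.

```bash
cd pics; python3 -c "
import cv2,numpy as np
a,b,w=cv2.imread('scene0.png'),cv2.imread('side0.png'),cv2.imread('wrist0.png')
f=lambda im,x,y,W,H,s:cv2.resize(im[y:y+H,x:x+W],(W*s,H*s),interpolation=cv2.INTER_CUBIC)
A=f(a,200,215,100,75,4);B=f(b,285,230,100,110,4)[:300+140]
C=f(a,315,130,100,75,4);D=f(b,265,155,100,75,4)
o=np.zeros((600,800,3),np.uint8);o[:300,:400]=A;o[300:,:400]=C;o[:440,400:]=B;o[440:,400:]=D[:160]
cv2.imwrite('z.png',o)"
```

```text
(no output)
```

View pics/z.png

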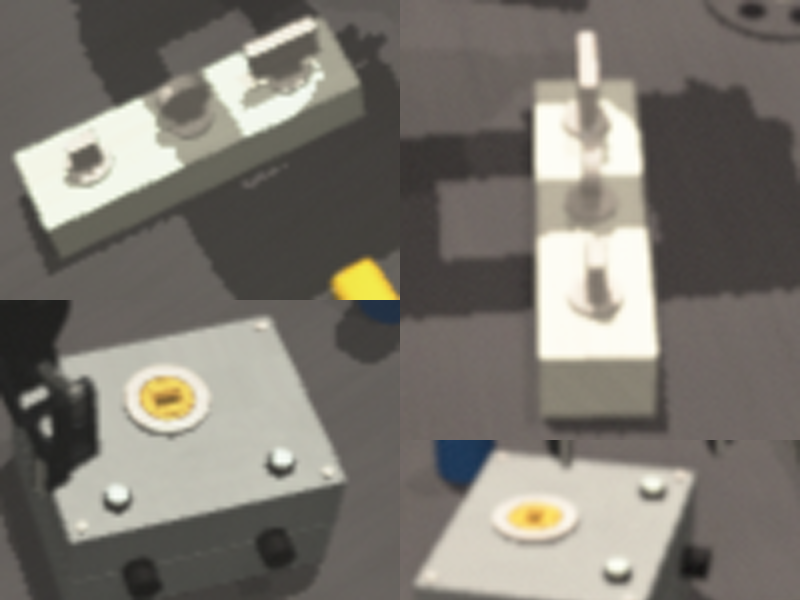

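The bar key is in the far (+y) slot: its wide bow runs from (248,50) to (318,22) in the scene crop. The disc key is in the middle and the stub key is near. The plug is at about (168,398) in the lower-left crop.

```bash
cat > h.py <<'E'
from bench import sense, viewer, order, r
import numpy as np, cv2
from scipy.spatial.transform import Rotation as Ro
def ray(n,p,c=None):
    c=c or viewer.get_calibration(n); R,t=np.array(c["R"]),np.array(c["t"])
    x=(p[0]-c["cx"])/c["fx"]; y=(p[1]-c["cy"])/c["fy"]
    if n=="wrist":
        th=np.hypot(x,y); s=np.sin(th)/th if th>1e-9 else 1; d=np.array([x*s,y*s,np.cos(th)])
    else: d=np.array([x,y,1.])
    return -R.T@t, R.T@d
def onz(n,p,z,c=None):
    o,d=ray(n,p,c); return o+d*(z-o[2])/d[2]
def proj(c,X):
    v=np.array(c["R"])@X+np.array(c["t"]); th=np.arctan2(np.hypot(v[0],v[1]),v[2]); k=th/np.hypot(v[0],v[1])
    return np.array([c["cx"]+c["fx"]*k*v[0],c["cy"]+c["fy"]*k*v[1]])
E
python3 - <<'E'
from h import *
np.set_printoptions(precision=1,suppress=True)
for p in [(203.75,253.75),(212.5,272.5),(290.75,236.75),(280.5,219.5)]: print("rack sc",onz("scene",p,45))
for p in [(318.75,250.5),(343.25,250.5),(349.5,319.25),(319.5,319.25)]: print("rack si",onz("side",p,45))
print("plug",onz("scene",(357,154.5),106),onz("side",(298.75,174.5),106), onz("wrist",(272,5),106))
for p in [(262,227.5),(279.5,220.5)]: print("bow top sc",onz("scene",p,95))
print("bow top si",onz("side",(331.8,238),95))
for p in [(315+17.5,130+60.5),(315+67.5,130+6),(315+82.5,130+43.5)]: print("box corner screws sc",onz("scene",p,100))
for p in [(344.3,179.3),(384.8,170.3)]: print("lamps",onz("scene",p,109))
E
```

```text
rack sc [ 531.3 -316.8   45. ]
rack sc [ 591.1 -325.    45. ]
rack sc [ 628.6 -109.8   45. ]
rack sc [ 567.8 -101.    45. ]
rack si [ 566.1 -100.1   45. ]
rack si [ 625.4 -110.9   45. ]
rack si [ 590.9 -327.    45. ]
rack si [ 530.5 -316.1   45. ]
plug [556.3 178.  106. ] [555.1 175.9 106. ] [557.4 173.4 106. ]
bow top sc [ 585.5 -165.9   95. ]
bow top sc [ 595.7 -118.6   95. ]
bow top si [ 594.5 -119.7   95. ]
box corner screws sc [608.3  47.1 100. ]
box corner screws sc [544.9 287.9 100. ]
box corner screws sc [674.1 226.9 100. ]
lamps [603.7  91.8 109. ]
lamps [648.5 200.8 109. ]
```

carry_out:
  increments: [-0.09,-0.006,0.04,0,0,0.007,1,-0.18,-0.012,0.08,0,0,0.014,1,-0.27,-0.018,0.12,0,0,0.02,1,-0.36,-0.0235,0.15,0,0,0.0267,1,-0.36,-0.0235,0.15,0,0,0.0267,1,-0.36,-0.0235,0.15,0,0,0.0267,1,-0.36,-0.0235,0.15,0,0,0.0267,1,-0.36,-0.0235,0.15,0,0,0.0267,1,-0.36,-0.0235,0.15,0,0,0.0267,1,-0.36,-0.0235,0.15,0,0,0.0267,1]

```text
time: 1.4
tool_pos: [590.7, -143.7, 171.4]
tcp_rot: [180.0, 0.0, 80.4]
ft_force: [-0.4, -0.3, -0.6]
finger_gap: 85.4
grip_force: 0.0
```

```bash
python3 - <<'E'
from h import *
np.set_printoptions(precision=2,suppress=True)
s=sense();print(s["time"],s["tool_pos"],s["tcp_rot"],s["ft_force"],s["joint_pos"])
c=viewer.get_calibration("wrist"); im=viewer.snapshot("wrist")[:,:,::-1].copy()
y=np.array([.167,.986,0])
for k in (-24,24): 
    q=proj(c,np.array([590.6,-144.4,95])+k*y); print("pred",q)
cv2.imwrite("pics/w1.png",cv2.resize(im[150:400,200:460],None,fx=3,fy=2.4))
import pickle; pickle.dump((c,im),open("w1.pkl","wb"))
cv2.imwrite("pics/w1.png",cv2.resize(im,(800,500)))
E
```

```text
1.4 [ 590.68 -143.7   171.41] [179.99   0.    80.42] [-0.4  -0.33 -0.6 ] [-18.5   10.62  88.09  -0.    81.28  -8.92]
pred [319.68 243.9 ]
pred [319.6  181.78]
```

View pics/w1.png

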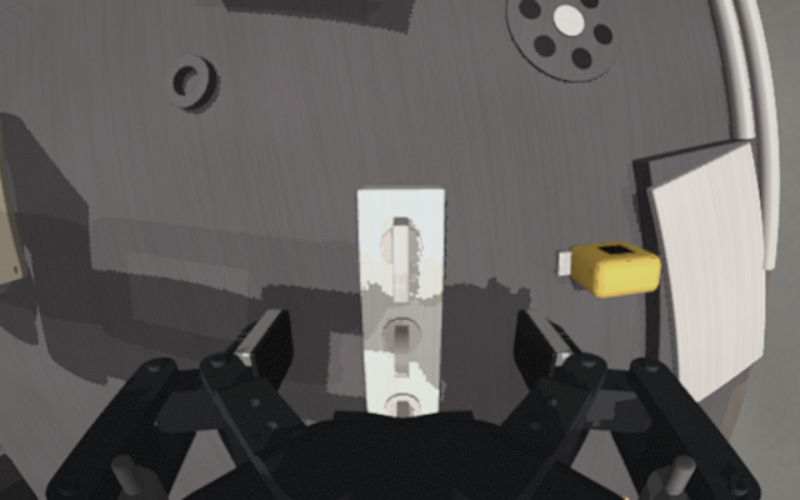

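The bar key's bow top shows at about (401,222) to (401,302), which is roughly 2 mm further along +y than predicted. I'll correct for that, go down and grip.

carry_out:
  increments: [0.005,0.0025,0.07,0,0,0,1,0.005,0.0025,0.14,0,0,0,1,0.005,0.0025,0.21,0,0,0,1,0.005,0.0025,0.28,0,0,0,1,0.005,0.0025,0.28,0,0,0,1,0.005,0.0025,0.28,0,0,0,-1,0.005,0.0025,0.28,0,0,0,-1,0.005,0.0025,0.28,0,0,0,-1,0.005,0.0025,0.28,0,0,0,-1,0.005,0.0025,0.28,0,0,0,-1]
  force: 100

```text
time: 2.7
tool_pos: [591.2, -142.1, 59.8]
tcp_rot: [-179.9, 0.0, 80.4]
ft_force: [-6.5, 0.6, 6.9]
finger_gap: 9.0
grip_force: 97.3
```

carry_out:
  increments: [0,0,-0.12,0,0,0,-1,0,0,-0.24,0,0,0,-1,0,0,-0.35,0,0,0,-1,0.12,-0.04,-0.35,0,0,0.007,-1,0.24,-0.08,-0.35,0,0,0.014,-1,0.36,-0.12,-0.35,0,0,0.021,-1,0.48,-0.16,-0.35,0,0,0.028,-1,0.617,-0.2,-0.35,0,0,0.0353,-1,0.617,-0.2,-0.35,0,0,0.0353,-1,0.617,-0.2,-0.35,0,0,0.0353,-1]

```text
time: 3.95
tool_pos: [554.2, 114.4, 199.2]
tcp_rot: [180.0, 0.0, 67.8]
ft_force: [0.1, -0.3, -1.2]
finger_gap: 8.7
grip_force: 99.8
```

```bash
python3 - <<'E'
from h import *
np.set_printoptions(precision=2,suppress=True)
s=sense();print(s["time"],s["tool_pos"],s["tcp_rot"],s["ft_force"],s["finger_gap"],s["joint_pos"])
c=viewer.get_calibration("wrist"); im=viewer.snapshot("wrist")[:,:,::-1].copy()
hsv=cv2.cvtColor(im,cv2.COLOR_BGR2HSV)
m=cv2.inRange(hsv,(15,90,90),(35,255,255)); n,l,st,ce=cv2.connectedComponentsWithStats(m)
for i in range(1,n):
    if st[i][4]>150:
        ct=cv2.findContours((l==i).astype(np.uint8),0,2)[0][0]; e=cv2.fitEllipse(cv2.convexHull(ct)); print(st[i],e,onz("wrist",e[0],106,c))
        x0,y0,w,h,_=st[i]
print("pred",proj(c,np.array([556.3,175.5,106])))
import pickle; pickle.dump((c,im),open("w2.pkl","wb"))
a=cv2.resize(im,(480,300)); b=cv2.resize(im[max(0,y0-15):y0+h+15,max(0,x0-15):x0+w+15],(320,300),interpolation=cv2.INTER_CUBIC)
cv2.imwrite("pics/w2.png",np.hstack([a,b]));print(x0,y0,w,h)
E
```

```text
3.95 [554.15 114.44 199.22] [179.99   0.03  67.76] [ 0.15 -0.29 -1.19] 8.740333689612159 [ 6.5   3.18 93.19 -0.03 83.64 28.74]
[ 266  104   52   51 1838] ((290.9580078125, 129.0142059326172), (50.90190124511719, 51.67201232910156), 66.0057373046875) [557.1  179.43 106.  ]
[506 303  49  35 751] ((529.2156982421875, 323.7381286621094), (39.811588287353516, 50.25865173339844), 88.44393920898438) [ 722.25 -104.7   106.  ]
pred [291.99 134.16]
506 303 49 35
```

View pics/w2.png

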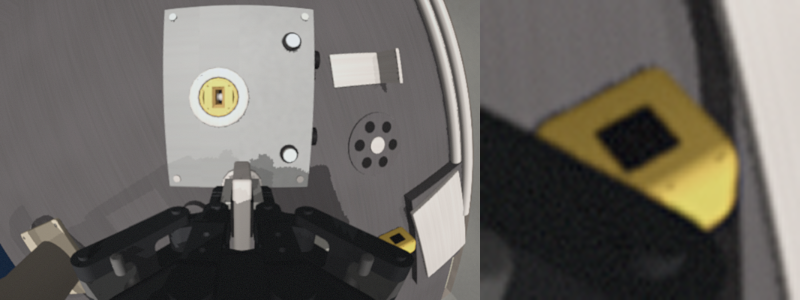

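The plug is at about (218,97) and the lamps at (292,41) and (289,154). The key hangs upright at (242,200). Next I'll measure the box yaw from the lamps and zoom in on the key.

```bash
python3 - <<'E'
from h import *
import pickle
np.set_printoptions(precision=2,suppress=True)
c,im=pickle.load(open("w2.pkl","rb"))
g=cv2.cvtColor(im,cv2.COLOR_BGR2GRAY)
P=[]
for x,y in ((389,55),(385,205)):
    k=cv2.inRange(g[y-20:y+20,x-20:x+20],215,255); m=cv2.moments(k,True); p=(x-20+m["m10"]/m["m00"],y-20+m["m01"]/m["m00"]); P.append(onz("wrist",p,109,c)); print(p,P[-1],m["m00"])
d=P[0]-P[1]; print("yaw",-np.degrees(np.arctan2(d[0],d[1])),np.linalg.norm(d)); 
u=d/np.linalg.norm(d); ux=np.array([u[1],-u[0],0]); print("home from lamps",(P[0]+P[1])/2-75*ux)
s=np.array([554.15,114.44,199.22])
for h in (48.8,9.8+0): print("pred axis pt",h,proj(c,s-[0,0,h]), "x±2.5/15", [proj(c,s-[0,0,h]+ux*k) for k in (-15,-2.5,2.5,15)])
a=cv2.resize(im[200:340,262:382],(480,560),interpolation=cv2.INTER_CUBIC)
b=cv2.resize(im[95:165,255:335],(320,280),interpolation=cv2.INTER_CUBIC)
o=np.zeros((560,800,3),np.uint8);o[:,:480]=a;o[:280,480:]=b;cv2.imwrite("pics/w3.png",o)
E
```

```text
(390.2175925925926, 53.29166666666667) [648.76 206.22 109.  ] 216.0
(386.46534653465346, 206.76237623762376) [603.26  95.64 109.  ] 202.0
yaw -22.36271379304719 119.56876634374785
home from lamps [556.65 179.46 109.  ]
pred axis pt 48.8 [319.51 225.61] x±2.5/15 [array([296.56, 225.5 ]), array([315.68, 225.6 ]), array([323.35, 225.62]), array([342.49, 225.63])]
pred axis pt 9.8 [318.94 249.45] x±2.5/15 [array([290.91, 249.23]), array([314.26, 249.43]), array([323.63, 249.46]), array([347.02, 249.42])]
```

View pics/w3.png

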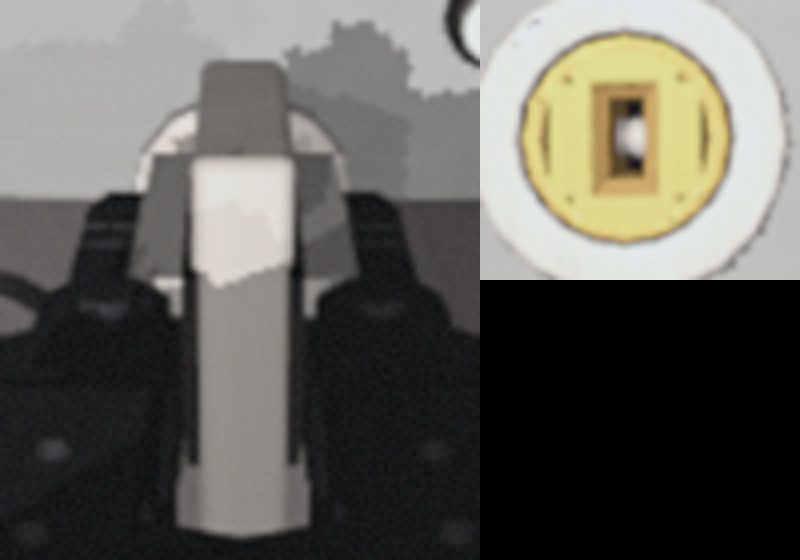

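The key is gripped upright. Its bow's front edge spans crop rows 60 to 155 and the bow top runs from 155 to 525, centred on column 242. The slot's long side lies along tool x. I'll compute the key's position in the same camera.

```bash
python3 - <<'E'
from h import *
import pickle
np.set_printoptions(precision=2,suppress=True)
c,im=pickle.load(open("w2.pkl","rb"))
T=np.array([554.15,114.44,199.22]); a=np.radians(67.76); tx=np.array([np.cos(a),np.sin(a),0]); ty=np.array([np.sin(a),-np.cos(a),0])
for p,z in (((322.6,238.8),35.2),((322.5,215),1.2)):
    d=onz("wrist",p,T[2]+z,c)-T; print("front edge in tool xy (exp 24,0):",d@tx,d@ty)
L=np.array([557.0,179.4,106])-T; print("lock in tool",L@tx,L@ty)
# collar rim / slot centre
print("slot",onz("wrist",(255+625/4,95+139/4),106,c))
print(onz("wrist",(255+626/4-120,95+138/4),106,c))
E
```

```text
front edge in tool xy (exp 24,0): 23.86561916521501 1.8534221038041867
front edge in tool xy (exp 24,0): 22.636819089454775 1.8623126184594119
lock in tool 61.206091375808015 -21.948541602945753
slot [643.07 145.23 106.  ]
[557.33 178.93 106.  ]
```

carry_out:
  increments: [0.05,-0.02,0,0,0,0,-1,0.1,-0.04,0,0,0,0,-1,0.1525,-0.0575,0,0,0,0,-1,0.1525,-0.0575,0,0,0,0,-1,0.1525,-0.0575,0.04,0,0,0,-1,0.1525,-0.0575,0.07,0,0,0,-1,0.1525,-0.0575,0.1,0,0,0,-1,0.1525,-0.0575,0.1,0,0,0,-1,0.1525,-0.0575,0.1,0,0,0,-1,0.1525,-0.0575,0.1,0,0,0,-1]

```text
time: 5.25
tool_pos: [556.6, 179.7, 160.1]
tcp_rot: [179.9, -0.0, 67.7]
ft_force: [-0.2, -0.7, -0.8]
finger_gap: 8.9
grip_force: 99.8
```

```bash
python3 - <<'E'
from h import *
np.set_printoptions(precision=2,suppress=True)
s=sense();print(s["time"],s["tool_pos"],s["tcp_rot"],s["ft_force"],s["wrist_torque"])
o=np.zeros((400,800,3),np.uint8)
for i,n in enumerate(("scene","side")):
    c=viewer.get_calibration(n); im=viewer.snapshot(n)[:,:,::-1].copy()
    v=np.array(c["R"])@np.array([557,177,112])+np.array(c["t"]); x=int(c["cx"]+c["fx"]*v[0]/v[2]);y=int(c["cy"]+c["fy"]*v[1]/v[2]);print(n,x,y)
    o[:,400*i:400*i+400]=cv2.resize(im[y-30:y+30,x-30:x+30],(400,400),interpolation=cv2.INTER_CUBIC)
cv2.imwrite("pics/s1.png",o)
E
```

```text
5.25 [556.62 179.74 160.09] [179.94  -0.04  67.68] [-0.18 -0.73 -0.79] [ 0.01 -0.   -0.01]
scene 357 153
side 299 172
```

View pics/s1.png

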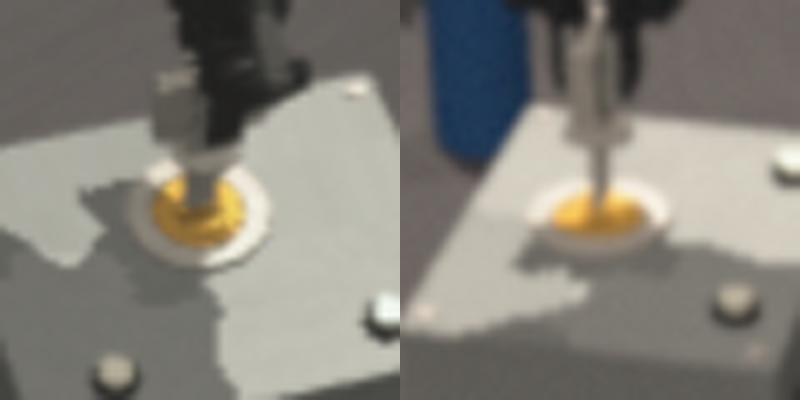

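Both views show the blade tip right over the plug: (200,205) in the scene crop and (600,200) in the side crop. Now I'll lower it into the mouth.

carry_out:
  increments: [0,0,0.008,0,0,0,-1,0,0,0.014,0,0,0,-1,0,0,0.018,0,0,0,-1,0,0,0.022,0,0,0,-1,0,0,0.025,0,0,0,-1,0,0,0.0275,0,0,0,-1,0,0,0.0275,0,0,0,-1,0,0,0.0275,0,0,0,-1,0,0,0.0275,0,0,0,-1,0,0,0.0275,0,0,0,-1]

```text
time: 6.6
tool_pos: [556.2, 179.7, 148.3]
tcp_rot: [180.0, -0.0, 67.7]
ft_force: [-0.3, 0.1, -0.1]
finger_gap: 8.7
grip_force: 99.8
```

carry_out:
  increments: [0,0,0.001,0,0,0,-1,0,0,0.002,0,0,0,-1,0,0,0.003,0,0,0,-1,0,0,0.004,0,0,0,-1,0,0,0.005,0,0,0,-1,0,0,0.006,0,0,0,-1,0,0,0.007,0,0,0,-1,0,0,0.0075,0,0,0,-1,0,0,0.0075,0,0,0,-1,0,0,0.0075,0,0,0,-1]

```text
time: 7.85
tool_pos: [556.2, 179.7, 145.4]
tcp_rot: [180.0, -0.0, 67.7]
ft_force: [-0.6, 0.8, 1.8]
finger_gap: 8.7
grip_force: 100.1
```

carry_out:
  increments: [0,0,0.0005,0,0,0,-1,0,0,0.001,0,0,0,-1,0,0,0.0015,0,0,0,-1,0,0,0.002,0,0,0,-1,0,0,0.0025,0,0,0,-1,0,0,0.0025,0,0,0,-1,0,0,0.0025,0,0,0,-1,0,0,0.0025,0,0,0,-1,0,0,0.0025,0,0,0,-1,0,0,0.0025,0,0,0,-1]

```text
time: 9.1
tool_pos: [556.3, 179.8, 145.0]
tcp_rot: [180.0, -0.0, 67.7]
ft_force: [-2.0, -0.0, 8.0]
finger_gap: 8.6
grip_force: 101.0
```

carry_out:
  increments: [0,0,0.0005,0,0,0,-1,0,0,0.0008,0,0,0,-1,0,0.001,0.0008,0,0,0,-1,0,0.002,0.0008,0,0,0,-1,0,0.003,0.0008,0,0,0,-1,0,0.00375,0.0008,0,0,0,-1,0,0.00375,0.0008,0,0,0,-1,0,0.00375,0.0008,0,0,0,-1,0,0.00375,0.0008,0,0,0,-1,0,0.00375,0.0008,0,0,0,-1]

```text
time: 10.35
tool_pos: [556.8, 179.7, 144.9]
tcp_rot: [-179.9, -0.0, 67.7]
ft_force: [-8.1, 0.6, 11.6]
finger_gap: 8.8
grip_force: 101.5
```

carry_out:
  increments: [0,0,0.0005,0,0,0,-1,0,0,0.001,0,0,0,-1,0,0,0.0015,0,0,0,-1,0,0,0.002,0,0,0,-1,0,0,0.0025,0,0,0,-1,0,0,0.0025,0,0,0,-1,0,0,0.0025,0,0,0,-1,0,0,0.0025,0,0,0,-1,0,0,0.0025,0,0,0,-1,0,0,0.0025,0,0,0,-1]

```text
time: 11.6
tool_pos: [556.9, 179.7, 144.6]
tcp_rot: [-179.9, -0.0, 67.7]
ft_force: [-10.8, 0.5, 15.9]
finger_gap: 8.5
grip_force: 102.2
```

carry_out:
  increments: [0,-0.001,-0.0008,0,0,0,-1,0,-0.002,-0.0008,0,0,0,-1,0,-0.003,-0.0008,0,0,0,-1,0,-0.004,-0.0008,0,0,0,-1,0,-0.005,-0.0008,0,0,0,-1,0,-0.006,-0.0008,0,0,0,-1,0,-0.007,-0.0008,0,0,0,-1,0,-0.0075,-0.0008,0,0,0,-1,0,-0.0075,0,0,0,0,-1,0,-0.0075,0.001,0,0,0,-1]

```text
time: 12.85
tool_pos: [556.2, 180.0, 144.6]
tcp_rot: [179.8, -0.1, 67.7]
ft_force: [-2.0, -2.1, 11.8]
finger_gap: 8.9
grip_force: 102.0
```

carry_out:
  increments: [0,-0.001,0,0,0,0,-1,0,-0.002,0,0,0,0,-1,0,-0.003,0,0,0,0,-1,0,-0.004,0,0,0,0,-1,0,-0.005,0,0,0,0,-1,0,-0.005,0,0,0,0,-1,0,-0.005,0.001,0,0,0,-1,0,-0.005,0.002,0,0,0,-1,0,-0.005,0.002,0,0,0,-1,0,-0.005,0.002,0,0,0,-1]

```text
time: 14.1
tool_pos: [554.3, 181.1, 143.4]
tcp_rot: [179.8, -0.1, 67.7]
ft_force: [0.9, -0.6, 8.8]
finger_gap: 8.5
grip_force: 101.4
```

carry_out:
  increments: [0,0,0.0005,0,0,0,-1,0,0,0.001,0,0,0,-1,0,0,0.0015,0,0,0,-1,0,0,0.002,0,0,0,-1,0,0,0.0025,0,0,0,-1,0,0,0.003,0,0,0,-1,0,0,0.0035,0,0,0,-1,0,0,0.0035,0,0,0,-1,0,0,0.0035,0,0,0,-1,0,0,0.0035,0,0,0,-1]

```text
time: 15.35
tool_pos: [554.4, 181.3, 141.9]
tcp_rot: [179.8, -0.1, 67.7]
ft_force: [1.9, -0.1, 7.4]
finger_gap: 8.6
grip_force: 101.0
```

carry_out:
  increments: [0,0,0.0015,0,0,0,-1,0,0,0.003,0,0,0,-1,0,0,0.0045,0,0,0,-1,0,0,0.006,0,0,0,-1,0,0,0.0075,0,0,0,-1,0,0,0.009,0,0,0,-1,0,0,0.01,0,0,0,-1,0,0,0.011,0,0,0,-1,0,0,0.012,0,0,0,-1,0,0,0.012,0,0,0,-1]

```text
time: 16.6
tool_pos: [554.1, 180.8, 136.2]
tcp_rot: [179.9, -0.0, 67.7]
ft_force: [4.9, -2.6, 5.0]
finger_gap: 8.6
grip_force: 100.6
```

carry_out:
  increments: [0,0,0.001,0,0,0,-1,0,0,0.002,0,0,0,-1,0,0,0.003,0,0,0,-1,0,0,0.0035,0,0,0,-1,0,0,0.004,0,0,0,-1,0,0,0.0045,0,0,0,-1,0,0,0.0045,0,0,0,-1,0,0,0.0045,0,0,0,-1,0,0,0.0045,0,0,0,-1,0,0,0.0045,0,0,0,-1]

```text
time: 17.85
tool_pos: [554.1, 180.8, 135.1]
tcp_rot: [179.8, -0.1, 67.7]
ft_force: [2.6, -1.5, 7.8]
finger_gap: 8.8
grip_force: 101.5
```

Pin 1 is catching now. I'll press a little more and then move to the + side.

carry_out:
  increments: [0,0,0.001,0,0,0,-1,0,0.0015,0.001,0,0,0,-1,0,0.003,0.001,0,0,0,-1,0,0.0045,0.001,0,0,0,-1,0,0.006,0.001,0,0,0,-1,0,0.0075,0.001,0,0,0,-1,0,0.009,0.001,0,0,0,-1,0,0.009,0.001,0,0,0,-1,0,0.009,0.0015,0,0,0,-1,0,0.009,0.002,0,0,0,-1]

```text
time: 19.1
tool_pos: [556.1, 180.3, 134.0]
tcp_rot: [-180.0, -0.0, 67.7]
ft_force: [-3.5, 1.1, 13.3]
finger_gap: 8.6
grip_force: 101.8
```

carry_out:
  increments: [0,0.001,0,0,0,0,-1,0,0.002,0,0,0,0,-1,0,0.003,0,0,0,0,-1,0,0.003,0.0005,0,0,0,-1,0,0.003,0.001,0,0,0,-1,0,0.003,0.0015,0,0,0,-1,0,0.003,0.002,0,0,0,-1,0,0.003,0.0025,0,0,0,-1,0,0.003,0.003,0,0,0,-1,0,0.003,0.003,0,0,0,-1]

```text
time: 20.35
tool_pos: [556.7, 180.1, 133.3]
tcp_rot: [-179.9, -0.1, 67.7]
ft_force: [-7.6, 1.6, 16.8]
finger_gap: 9.1
grip_force: 102.5
```

carry_out:
  increments: [0,-0.001,0,0,0,0,-1,0,-0.002,0,0,0,0,-1,0,-0.002,0.0005,0,0,0,-1,0,-0.002,0.001,0,0,0,-1,0,-0.002,0.0015,0,0,0,-1,0,-0.002,0.002,0,0,0,-1,0,-0.002,0.0025,0,0,0,-1,0,-0.002,0.0025,0,0,0,-1,0,-0.002,0.0025,0,0,0,-1,0,-0.002,0.0025,0,0,0,-1]

```text
time: 21.6
tool_pos: [556.4, 180.1, 130.9]
tcp_rot: [-180.0, -0.0, 67.7]
ft_force: [0.2, 1.2, 5.2]
finger_gap: 8.5
grip_force: 100.8
```

carry_out:
  increments: [0,0,0.002,0,0,0,-1,0,0,0.004,0,0,0,-1,0,0,0.006,0,0,0,-1,0,0,0.008,0,0,0,-1,0,0,0.01,0,0,0,-1,0,0,0.012,0,0,0,-1,0,0,0.014,0,0,0,-1,0,0,0.016,0,0,0,-1,0,0,0.0175,0,0,0,-1,0,0,0.0175,0,0,0,-1]

```text
time: 22.85
tool_pos: [556.3, 179.5, 123.4]
tcp_rot: [-180.0, 0.0, 67.7]
ft_force: [-3.3, 2.0, 2.9]
finger_gap: 8.9
grip_force: 100.4
```

carry_out:
  increments: [0,-0.0005,0.001,0,0,0,-1,0,-0.001,0.002,0,0,0,-1,0,-0.001,0.003,0,0,0,-1,0,-0.001,0.004,0,0,0,-1,0,-0.001,0.005,0,0,0,-1,0,-0.001,0.006,0,0,0,-1,0,-0.001,0.007,0,0,0,-1,0,-0.001,0.008,0,0,0,-1,0,-0.001,0.009,0,0,0,-1,0,-0.001,0.009,0,0,0,-1]

```text
time: 24.1
tool_pos: [556.3, 179.6, 120.9]
tcp_rot: [180.0, -0.0, 67.7]
ft_force: [-6.5, 1.5, 9.2]
finger_gap: 8.6
grip_force: 101.4
```

carry_out:
  increments: [0,-0.001,0.0005,0,0,0,-1,0,-0.002,0.001,0,0,0,-1,0,-0.002,0.0015,0,0,0,-1,0,-0.002,0.002,0,0,0,-1,0,-0.002,0.0025,0,0,0,-1,0,-0.002,0.0025,0,0,0,-1,0,-0.002,0.0025,0,0,0,-1,0,-0.002,0.0025,0,0,0,-1,0,-0.002,0.0025,0,0,0,-1,0,-0.002,0.0025,0,0,0,-1]

```text
time: 25.35
tool_pos: [556.3, 179.7, 120.8]
tcp_rot: [179.9, -0.0, 67.7]
ft_force: [-6.6, -1.1, 13.2]
finger_gap: 9.1
grip_force: 102.0
```

```bash
python3 - <<'E'
from h import *
np.set_printoptions(precision=2,suppress=True)
s=sense();print(s["time"],s["tool_pos"],s["tcp_rot"],s["ft_force"],s["wrist_torque"],s["joint_pos"])
o=np.zeros((400,800,3),np.uint8)
for i,n in enumerate(("scene","side")):
    c=viewer.get_calibration(n); im=viewer.snapshot(n)[:,:,::-1].copy()
    x,y=((357,153),(299,172))[i]
    o[:,400*i:400*i+400]=cv2.resize(im[y-30:y+30,x-30:x+30],(400,400),interpolation=cv2.INTER_CUBIC)
cv2.imwrite("pics/s2.png",o)
E
```

```text
25.35 [556.26 179.7  120.84] [179.9   -0.03  67.67] [-6.6  -1.08 13.23] [-0.14  1.22 -0.01] [12.9   9.47 94.85 -0.04 75.59 35.24]
```

View pics/s2.png

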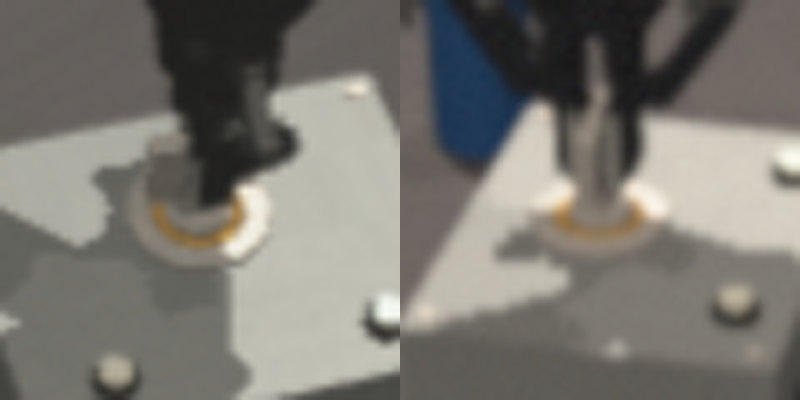

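The collar sits flush on the plug in both views, and the push has gone stiff at TCP z 120.8, so the key is home. Now I'll turn it clockwise, which is + about tool z.

carry_out:
  increments: [0,0,0,0,0,0.0125,-1,0,0,0,0,0,0.025,-1,0,0,0,0,0,0.0375,-1,0,0,0,0,0,0.05,-1,0,0,0,0,0,0.0625,-1,0,0,0,0,0,0.075,-1,0,0,0,0,0,0.0875,-1,0,0,0,0,0,0.1,-1,0,0,0,0,0,0.1125,-1,0,0,0,0,0,0.125,-1]

```text
time: 26.7
tool_pos: [556.4, 179.7, 120.8]
tcp_rot: [179.9, -0.1, 22.5]
ft_force: [-6.1, -1.4, 12.2]
finger_gap: 8.8
grip_force: 102.0
```

carry_out:
  increments: [0,0,0,0,0,0.0125,-1,0,0,0,0,0,0.025,-1,0,0,0,0,0,0.0375,-1,0,0,0,0,0,0.05,-1,0,0,0,0,0,0.0625,-1,0,0,0,0,0,0.075,-1,0,0,0,0,0,0.0875,-1,0,0,0,0,0,0.1,-1,0,0,0,0,0,0.1125,-1,0,0,0,0,0,0.1306,-1]

```text
time: 27.95
tool_pos: [556.3, 178.7, 120.8]
tcp_rot: [179.9, -0.1, -24.5]
ft_force: [-7.2, -6.6, 14.7]
finger_gap: 8.7
grip_force: 102.2
```

```bash
python3 - <<'E'
from h import *
np.set_printoptions(precision=2,suppress=True)
s=sense();print(s["time"],s["tool_pos"],s["tcp_rot"],s["ft_force"],s["wrist_torque"],s["joint_pos"],s["grip_force"])
E
```

```text
27.95 [556.3  178.74 120.83] [179.94  -0.13 -24.53] [-7.15 -6.62 14.71] [-1.03  1.37  0.22] [ 12.87   9.47  94.85  -0.13  75.61 127.43] 102.15070009231567
```

carry_out:
  increments: [0,0,0,0,0,0.003,-1,0,0,0,0,0,0.003,-1,0,0,0,0,0,0.003,-1,0,0,0,0,0,0.003,-1,0,0,0,0,0,0.003,-1,0,0,0,0,0,0.003,-1,0,0,0,0,0,0.003,-1,0,0,0,0,0,0.003,-1,0,0,0,0,0,0.003,-1,0,0,0,0,0,0.003,-1]

```text
time: 29.2
tool_pos: [556.3, 178.7, 120.8]
tcp_rot: [179.9, -0.1, -25.4]
ft_force: [-5.9, -5.1, 14.7]
finger_gap: 8.8
grip_force: 102.2
```

```bash
python3 - <<'E'
from h import *
s=sense();print(s["tool_pos"],s["tcp_rot"],s["ft_force"],s["wrist_torque"],s["grip_force"])
print(order.hand_in())
E
```

```text
[556.30566011 178.73600964 120.83533749] [ 1.79945295e+02 -1.33467767e-01 -2.54310694e+01] [-5.92453482 -5.1107349  14.71050827] [-0.92626332  1.34694191  0.14587572] 102.17771887779236
the job is handed in; nothing more can be done
None
```

I handed the job in at about 29 s of the 53 s allowed, but it returned no verdict. By my readings the bar key is fully home in the switch, turned about 93° clockwise and still held with about 102 N of grip. The plug angle isn't readable directly, but allowing for the play it should be about 1.48 rad.

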